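Draw the jar carrier out of its dock and hold it up level

ROBOT

A 6-joint arm with a two-finger parallel gripper is mounted at the origin on the work surface. World frame = base frame: x ahead of the robot, y to its left, z up, the work surface at z = 0. Lengths are in mm, angles in rad, forces in N, time in s.
With the tool pointing down it reaches from about 350 to 975 mm from the base axis. Payload 7.1 kg.
Tool frame: the origin (TCP) lies at the very end of the fingers, on their centre line; the grasp point (between the pads) lies 19 mm behind it; z points along the fingers, x is the direction in which the jaws open and shut, and the axes are right-handed (so a half turn about z gives the same grasp; the last joint's range is limited). The gripper opens to 88 mm and grips with 3 to 60 N. Pads are 20 mm wide; open, the fingers measure 115 mm over their backs; the gripper's body (75 mm by 178 mm) begins 61 mm behind the grasp point.
Start: joints at [-1.341, 0.423, 1.63, -0, 1.089, -0.019], TCP at [153.92, -605.734, 222.675] pointing down, gripper open.
Joint ranges: [-3, 3], [-0.9, 2.11], [0.09, 2.58], [-1.31, 4.45], [0.11, 2.69], [-2.54, 2.54]. Speed limits (rad/s): [2.39, 2.39, 3.01, 3.14, 3.14, 3.14].

INTERFACE

Orientations are given as a rotation vector (axis times angle).
In Python, from workcell import ctrl gives the robot as it stands. The module is installed in compiled form; this text tells all that it offers.
- The arm moves only by the tool move_arm, never from a script. Its argument "motion" is a list of rows, each a list of 2 entries, a list of its own where there are three numbers: the shift along the tool's x, y, z normalised to -1 to 1, where 1 is 150 mm, then the turn, a rotation vector about the tool's x, y, z normalised to -1 to 1, where 1 is 60 degrees. In form: [[[x, y, z], [rx, ry, rz]], ...]. A call has exactly 5 rows; each row is the pose to reach, as a shift and turn from the pose commanded when the call began, along the tool's axes at that moment; what a row does not reach only later rows make up. A row lasts 1/8 s, in which the tool goes at most 62.5 mm and 10.7 degrees, less where a joint would pass 70% of its speed; a pose out of reach is approached as far as the arm can. A call with a number of a shift or a turn outside -1 to 1 is refused whole. A call with a gripper value outside its range is refused whole. "gripper" is the opening, from 0 (shut) to 1 (fully open), set as the call begins (left out, the last holds). The fingers move at their own pace and stop on an object; the grip force is fixed at half the most. Time passes only in rows, so rows that repeat a pose let the fingers close, or fill a call up. It gives the time, the measured TCP pose, the force and the opening at its end, in the units of the state.
- ctrl.get_obs(): the state, without advancing time (a new reading comes with each control period).
- ctrl.get_image(name): name is "scene" or "top" or "wrist"; returns a dict with "pixels" (384x512x3 uint8, red, green, blue), "camera_matrix" (3x3 intrinsics, pixels), "R" (3x3) and "t" (3): a world point X has camera coordinates R X + t; the wrist camera has in their place "mount" (4x4, takes a point from camera to tool coordinates, whose origin is the TCP and whose axes are the tool frame's). Camera axes: x right, y down, z forward; pixel columns grow to the right and rows downward; lengths in mm; the calibration is good to about 2 mm. A picture is of the moment at which its call begins: read the wrist's pose just before it. There is no depth.
- ctrl.close_job(): hands the job in, once; it reports no verdict.
Trained networks look in the newest picture that a camera, given by its name, has taken for a name from the list of things; names that differ only in an ending like _2 or _b are one class to them, and where a whole thing is asked for, a point or a joint stands for the part that bears it (a point fixed in the world has none). Each returns a list of dicts, best first, with "p" (0 to 1); they miss things now and then, are a little off and sometimes report something else, mostly with a low value. They report only what shows in the picture. A call takes as long as a camera call. They do not tell look-alikes from the thing itself.
- ctrl.boxes_of(camera, name): "location" ([x, y, z] in mm, in world coordinates, good to about 4 mm: the middle of the surface that is visible of it).
- ctrl.regions_of(camera, name): "mask" (384x512 bool, what is visible of it).
- ctrl.pinpoint(camera, name): "location" ([x, y, z] in mm, in world coordinates, good to about 4 mm: a listed point, or the origin of a listed thing).
The state is a dict: "t": time; "qpos": joint angles; "qvel": joint speeds; "joint_torque": joint torques, N m; "ee_pos": TCP position; "orientation": TCP orientation; "ft_force": force on the tool from outside, world axes, zero at the start; "moment": the same for the moment, N m; "width": finger opening in mm.
Only numpy, scipy, OpenCV 4.12 (cv2) and the standard library are available. Lean on these libraries where they do the work, as an engineer would, in place of code of your own. Each camera call takes 0.05 s, during which the arm holds its last target.

TASK

Take the blue two-jar sample carrier by its yellow grip, draw it out of its dock towards the open end until it is clear of the overhanging lips, then lift it straight up with both jars in it. Finish while still holding it in the air, steady and level, its underside about 12 cm above the table and touching nothing but the gripper and its own jars. Don't tip the carrier on the way, and leave everything else on the table where it stands.

Things in the scene. Friction and masses are not known exactly. Their poses are not given: they have to be found in the camera images.
- carrier_grip (a point): Centre of the yellow grip of the blue jar carrier: an upright block 14 mm thick (x), 70 mm long (y), 40 mm tall, on a steel stem amid the carrier, to be grasped from above across its 14 mm. The point lies 132 mm above the carrier's underside, 20 mm below the grip's top. x runs along the dock's lane, y along the row of two jars, z up.
- carrier: The loose blue carrier, 0.35 kg (about 0.75 kg with jars). Origin: centre of its underside, axes as the grip's. Base plate 90 mm (x) by 204 mm (y) by 6 mm; two square pockets, walls up to 34 mm above the underside, centred 50 mm either side of the stem. Jar tops reach 101 mm above the underside.
- dock: Fixed metal dock on the table. x runs along its lane; -x is the open end, roughly facing the robot. Origin: at table height, on the lane's middle line. The carrier stands on its floor plate, 4 mm thick, x = -165 to +85 mm. Side walls 18 mm high; lane 210 mm wide (carrier has 3 mm play each side); back wall's inner face at x = +79 mm. Carrier's centre starts at x = 0 to +30 mm.
- lip_front (a point): Point on the dock's middle line (x = -25 mm, 14 mm above the table) level with the front ends of the two lips. From here back to the back wall a lip on each side reaches 12.5 mm inwards, 4 mm above the carrier's base plate: it cannot be lifted there. It is free once its centre is beyond dock x = -70 mm, still on the floor plate; nothing stops it ahead.
- jar_dark: Closed blue-black jar with blank pale label and black screw cap, 60 mm diameter, 95 mm tall, standing loose in one pocket of the carrier (which pocket varies); the heavier jar, about 0.26 kg. Origin: centre of its underside.
- jar_pale: Closed off-white jar with blank pale label and black screw cap, 60 mm diameter, 95 mm tall, standing loose in the other pocket of the carrier; the lighter jar, about 0.14 kg. Origin: centre of its underside.
- tall_dark: Bystander: larger dark jar with blank pale label, 72 mm diameter, 115 mm tall, standing on the table beside the dock. Origin: centre of its underside.
- tall_pale: Bystander: larger off-white jar, 72 mm diameter, 115 mm tall, beside the dock on the other side. Origin: centre of its underside.
- spare_cap: Bystander: black screw cap, 68 mm diameter, 18 mm tall, lying to the robot's right. Origin: centre of its underside.
- spatula: Bystander: spatula lying to the robot's right. Origin: under its middle.
- bowl: Bystander: steel bowl, 140 mm across, 55 mm high, to the robot's left. Origin: centre of its underside.
- beaker: Bystander: white plastic beaker, 70 mm across, 90 mm high, to the robot's left. Origin: centre of its underside.
Mind the look-alikes: they are no part of the job. Several things have the shape of the carrier; the one meant has the colours described above.

How it is judged (in metres and radians):
On the way:
1. The carrier has been drawn out of the dock clear of the lips, still low in the lane (underside under 5 cm) (x of carrier_grip in the frame of dock below -0.068 m and height (world z) of carrier_grip below 0.182 m), for 0.05 s.
At the end, for the whole second after the job is handed in: The gripper holds the carrier with its underside 9 to 20 cm above the table, level within 7 degrees, still (under 3 cm/s and 0.2 rad/s), touching neither the dock nor any bystander, with both jars upright down in their pockets (height (world z) of carrier_grip between 0.222 and 0.332 m and angle between carrier_grip's own z axis and vertical below 0.12 rad and linear speed of carrier below 0.03 m/s and angular speed of carrier below 0.2 rad/s and contact force between the fingers and carrier above 1 N and z of each of jar_dark, jar_pale in the frame of carrier_grip below -0.108 m and horizontal distance between each of jar_dark, jar_pale and carrier_grip below 0.065 m and angle between each of jar_dark, jar_pale's own z axis and vertical below 0.2 rad and contact force between carrier and tall_dark below 0.1 N and contact force between carrier and tall_pale below 0.1 N and contact force between carrier and spare_cap below 0.1 N and contact force between carrier and spatula below 0.1 N and contact force between carrier and bowl below 0.1 N and contact force between carrier and beaker below 0.1 N and contact force between carrier and dock below 0.1 N); the arm keeps its last pose, push and grip.
It fails at once if The carrier was tipped by more than 20 degrees (angle between carrier_grip's own z axis and vertical above 0.35 rad).
It fails at once if A bystander (larger jar, cap, spatula, bowl or beaker) was moved more than 2 cm or toppled (distance of any of tall_dark, tall_pale, spare_cap, spatula, bowl, beaker from where it was at the start of the episode above 0.02 m or angle between any of tall_dark, tall_pale, spare_cap, spatula, bowl, beaker's own z axis and vertical above 0.4 rad).
It also fails if it takes over 38 s, if anything falls off the work surface, if the arm or the gripper's body presses on something with over 40 N, if the wrist force passes 120 N, or if a joint passes its speed limit or range.

## Working session

There is one attempt and no reset: what is moved stays moved. The work goes in short steps, Python scripts to look and compute and a tool call to move; the robot and the scene stay as the last step left them, time stands still between calls to the robot, and variables do not carry over. Pictures are saved under pics/ and viewed, and the job is handed in when it is done.

Besides the shell and the picture viewer there is one more tool, called after "Call:" as name(argument=value, ...), one argument or row to a line, values as JSON. move_arm: Moves the arm, as the interface text tells. Its arguments: {"type":"object","properties":{"motion":{"type":"array","items":{"type":"array"}},"gripper":{"type":"number"}},"required":["motion"]}

```bash
mkdir -p pics; cat > h.py <<'E'
from workcell import ctrl
import numpy as np,cv2
from scipy.spatial.transform import Rotation as Ro
np.set_printoptions(precision=3,suppress=True)
def save(n,im): cv2.imwrite('pics/'+n+'.png',im[:,:,::-1])
E
python3 - <<'E'
from h import *
o=ctrl.get_obs();print(o)
for c in ['scene','top']:
    im=ctrl.get_image(c);save(c+'0',im['pixels'])
    for n in ['carrier_grip','dock','lip_front','carrier','jar_dark','jar_pale','tall_dark','tall_pale','beaker','bowl']:
        print(c,n,[(np.round(d['location']),round(d['p'],2)) for d in ctrl.pinpoint(c,n)])
E
```

```text
{'t': 0.0, 'qpos': array([-1.341,  0.424,  1.631, -0.   ,  1.089, -0.019]), 'qvel': array([ 0.   , -0.   ,  0.   ,  0.001,  0.002,  0.   ]), 'joint_torque': array([  0.002, -54.461, -27.367,   0.064,   0.023,  -0.   ]), 'ee_pos': array([ 153.813, -605.215,  221.91 ]), 'orientation': array([-2.479,  1.928,  0.002]), 'ft_force': array([-0.777,  0.127, -0.082]), 'moment': array([ 0.004, -0.022, -0.003]), 'width': 87.76054340645678}
scene carrier_grip [(array([ 493., -188.,  132.]), 0.95), (array([217., 278., 133.]), 0.87), (array([613., 146., 141.]), 0.75)]
scene dock [(array([594., 137.,   3.]), 0.88)]
scene lip_front [(array([571., 136.,  10.]), 0.69)]
scene carrier [(array([222., 273.,  -1.]), 0.98), (array([614., 148.,   2.]), 0.92), (array([ 492., -185.,    2.]), 0.6)]
scene jar_dark [(array([608., 191.,   8.]), 0.92)]
scene jar_pale [(array([621.,  91.,   7.]), 0.63)]
scene tall_dark [(array([587., 324.,   2.]), 0.93), (array([ 406., -452.,   -2.]), 0.4)]
scene tall_pale [(array([631., -38.,  -2.]), 0.61)]
scene beaker [(array([430., 487.,   0.]), 0.7)]
scene bowl [(array([558., 496.,   0.]), 0.7), (array([615., 146.,  -1.]), 0.31)]
top carrier_grip [(array([612., 142., 138.]), 0.97), (array([223., 276., 134.]), 0.84), (array([ 493., -189.,  135.]), 0.73)]
top dock [(array([595., 136.,   1.]), 0.59), (array([619.,  94.,   9.]), 0.42)]
top lip_front [(array([571., 140.,  15.]), 0.68)]
top carrier [(array([ 492., -190.,    2.]), 0.92), (array([616., 145.,   3.]), 0.87), (array([218., 276.,   0.]), 0.8)]
top jar_dark [(array([608., 190.,  12.]), 0.74), (array([632., -35.,   0.]), 0.5)]
top jar_pale [(array([620.,  92.,   7.]), 0.78)]
top tall_dark [(array([586., 327.,  -0.]), 0.68)]
top tall_pale [(array([634., -38.,  -1.]), 0.6)]
top beaker [(array([427., 484.,   2.]), 0.68)]
top bowl [(array([559., 494.,   0.]), 0.79)]
```

View pics/scene0.png

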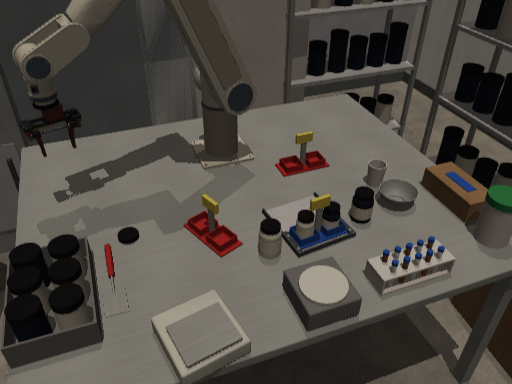

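View pics/top0.png

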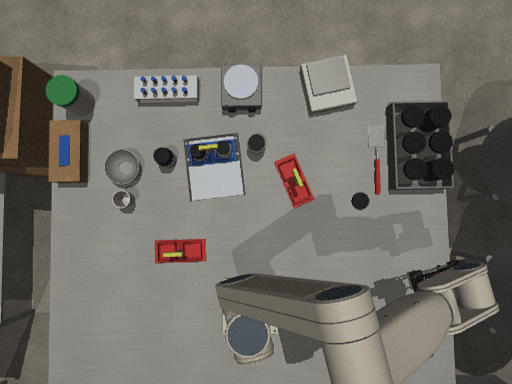

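```bash
python3 - <<'E'
from h import *
out=[]
for c in ['scene','top']:
    im=ctrl.get_image(c);K=im['camera_matrix'];R=im['R'];t=im['t'];px=im['pixels']
    def pr(X):
        x=K@(R@np.array(X,float)+t);return x[:2]/x[2]
    for X in [(613,144,137),(493,-188,133),(220,276,133)]: print(c,X,pr(X))
    u,v=pr((600,140,60)).astype(int)
    cr=px[max(0,v-80):v+80,max(0,u-80):u+80]
    out.append(cv2.resize(cr,(400,400),interpolation=2))
    # yellow mask
    hsv=cv2.cvtColor(px,cv2.COLOR_RGB2HSV)
    m=cv2.inRange(hsv,(18,100,80),(38,255,255))
    n,l,s,ce=cv2.connectedComponentsWithStats(m)
    for i in range(1,n):
        if s[i][4]>25: print(s[i],ce[i],px[l==i].mean(0))
save('crop0',np.hstack(out))
print(ctrl.get_obs()['t'])
E
```

```text
scene (613, 144, 137) [320.205 201.834]
scene (493, -188, 133) [209.204 203.57 ]
scene (220, 276, 133) [303.873 137.327]
[296 131  17  13 160] [304.225 137.062] [102.956  88.287  35.725]
[202 194  17  20 108] [211.676 202.389] [128.111 114.37   47.889]
[310 194  21  17 217] [320.323 201.392] [108.124  93.848  37.525]
top (613, 144, 137) [207.321 146.959]
top (493, -188, 133) [296.864 177.67 ]
top (220, 276, 133) [172.354 253.556]
[198 143  20   7  83] [207.337 146.289] [160.47  161.157  72.711]
[292 168  11  19  88] [297.159 176.932] [160.58  158.705  72.239]
[163 252  20   5  91] [172.495 254.121] [165.22  162.352  72.33 ]
1.2
```

View pics/crop0.png

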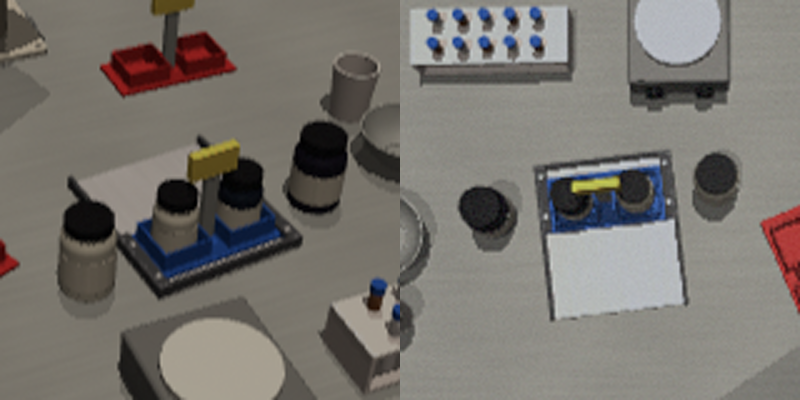

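The candidates are three jar carriers. Two are red, at scene (211,202) and (304,137). One is blue, in the dock at scene (320,201) and top (207,146). The blue one with jars, dock and yellow grip fits the description, and the crop confirms it: blue base, two jars, inside the dock. Next I'll measure the dock yaw.

```bash
cat >> h.py <<'E'
def ray(K,R,t,uv,z):
    d=R.T@np.linalg.solve(K,[uv[0],uv[1],1.]);c=-R.T@t
    return c+d*(z-c[2])/d[2]
def rel(P,yawx,o=None):
    """print rel shift (norm) and turn to world TCP P mm with tool x at yawx (rad), tool down"""
    o=o or ctrl.get_obs()
    R0=Ro.from_rotvec(o['orientation'])
    best=None
    for k in (0,np.pi):
        a=yawx+k;x=np.array([np.cos(a),np.sin(a),0]);z=np.array([0,0,-1.]);y=np.cross(z,x)
        R1=Ro.from_matrix(np.c_[x,y,z]);r=(R0.inv()*R1).as_rotvec()
        s=R0.inv().apply(np.array(P)-o['ee_pos'])
        print('shift/150',s/150,'turn deg',np.degrees(r),'norm',np.degrees(r)/60)
E
python3 - <<'E'
from h import *
im=ctrl.get_image('top');K,R,t,px=im['camera_matrix'],im['R'],im['t'],im['pixels']
sub=px[165:200,180:250].astype(int)
g=sub.mean(2); m=(px.mean(2)>185).astype(np.uint8)
m[:160]=0;m[205:]=0;m[:,:175]=0;m[:,255:]=0
n,l,s,c=cv2.connectedComponentsWithStats(m);i=1+s[1:,4].argmax();print(s[i])
cs,_=cv2.findContours((l==i).astype(np.uint8),cv2.RETR_EXTERNAL,cv2.CHAIN_APPROX_NONE)
P=np.array([ray(K,R,t,p[0],4)[:2] for p in cs[0]],np.float32)
r=cv2.minAreaRect(P);print(r,cv2.boxPoints(r))
m2=(l==i)
L=[];Rr=[]
for v in range(s[i][1]+6,s[i][1]+s[i][3]-8):
    u=np.where(m2[v])[0]; L.append(ray(K,R,t,(u.min()-.5,v),4)[:2]);Rr.append(ray(K,R,t,(u.max()+.5,v),4)[:2])
for q in (L,Rr):
    q=np.array(q);k=np.polyfit(q[:,0],q[:,1],1);print('yaw',np.degrees(np.arctan(k[0])),'y at x=595',np.polyval(k,595))
rel((612,146,260),np.radians(7))
E
```

```text
[196 161  45  22 192]
((525.2406005859375, 115.19104766845703), (83.9074478149414, 176.5508575439453), 6.044445037841797) [[474.225 198.558]
 [492.816  22.989]
 [576.256  31.824]
 [557.666 207.393]]
yaw 65.53982603560866 y at x=595 284.9489188419442
yaw 4.1462305553220995 y at x=595 36.96660414804058
shift/150 [-4.105 -4.194 -0.249] turn deg [ -0.002   0.002 -82.745] norm [-0.     0.    -1.379]
shift/150 [-4.105 -4.194 -0.249] turn deg [ 0.002  0.002 97.255] norm [0.    0.    1.621]
```

Call:
move_arm(
  motion=[
    [[-0.2,-0.2,-0.08],[0,0,-0.14]],
    [[-0.4,-0.4,-0.16],[0,0,-0.28]],
    [[-0.6,-0.6,-0.25],[0,0,-0.42]],
    [[-0.8,-0.8,-0.3],[0,0,-0.56]],
    [[-1,-1,-0.3],[0,0,-0.69]],
  ],
  gripper=1,
)

```text
t: 1.88
ee_pos: [263.2, -422.6, 268.5]
orientation: [3.002, -0.921, 0.002]
ft_force: [0.3, -0.3, 0.3]
width: 88.0
```

```bash
python3 - <<'E'
from h import *
o=ctrl.get_obs();print(o['t'],o['ee_pos'],o['qpos']);rel((612,146,260),np.radians(7),o)
E
```

```text
1.875 [ 263.153 -422.649  268.544] [-1.038  0.178  1.862  0.     1.1   -0.443]
shift/150 [-0.199 -4.443  0.053] turn deg [  0.074  -0.078 -41.094] norm [ 0.001 -0.001 -0.685]
shift/150 [-0.199 -4.443  0.053] turn deg [ -0.099  -0.094 138.906] norm [-0.002 -0.002  2.315]
```

Call:
move_arm(
  motion=[
    [[0,-0.25,0],[0,0,-0.14]],
    [[0,-0.5,0],[0,0,-0.28]],
    [[0,-0.75,0],[0,0,-0.42]],
    [[0,-1,0],[0,0,-0.56]],
    [[0,-1,0],[0,0,-0.685]],
  ],
)

```text
t: 2.5
ee_pos: [348.0, -297.8, 267.8]
orientation: [-3.135, -0.197, -0.001]
ft_force: [0.4, -0.0, 0.4]
width: 87.9
```

```bash
python3 - <<'E'
from h import *
o=ctrl.get_obs();print(o['t'],o['ee_pos'],o['qpos']);rel((612,146,260),np.radians(7),o)
E
```

```text
2.5 [ 347.991 -297.84   267.849] [-0.734  0.115  1.94   0.     1.086 -0.86 ]
shift/150 [ 2.116 -2.716  0.053] turn deg [-0.004 -0.024  0.181] norm [-0.    -0.     0.003]
shift/150 [ 2.116 -2.716  0.053] turn deg [   0.037   -0.007 -179.819] norm [ 0.001 -0.    -2.997]
```

Call:
move_arm(
  motion=[
    [[0.2,-0.25,0],[0,0,0]],
    [[0.4,-0.5,0],[0,0,0]],
    [[0.6,-0.75,0],[0,0,0]],
    [[0.8,-1,0],[0,0,0]],
    [[0.9,-1,0],[0,0,0]],
  ],
)

```text
t: 3.12
ee_pos: [464.3, -132.7, 267.9]
orientation: [-3.136, -0.191, -0.0]
ft_force: [1.2, 0.0, -0.3]
width: 87.9
```

Call:
move_arm(
  motion=[
    [[0.2,-0.25,0],[0,0,0]],
    [[0.4,-0.5,0],[0,0,0]],
    [[0.6,-0.75,0],[0,0,0]],
    [[0.8,-1,0],[0,0,0]],
    [[0.8,-1,0],[0,0,0]],
  ],
)

```text
t: 3.75
ee_pos: [566.5, 29.7, 267.5]
orientation: [-3.136, -0.189, -0.001]
ft_force: [0.9, -0.8, -0.7]
width: 87.9
```

```bash
python3 - <<'E'
from h import *
o=ctrl.get_obs();print(o['t'],o['ee_pos'],o['qpos']);rel((612,146,260),np.radians(7),o)
im=ctrl.get_image('wrist');save('w1',im['pixels']);print(im['mount'],im['camera_matrix'])
for n in ['carrier_grip','dock','lip_front','carrier','jar_dark','jar_pale']:
        print(n,[(np.round(d['location']),round(d['p'],2)) for d in ctrl.pinpoint('wrist',n)])
E
```

```text
3.75 [566.512  29.693 267.459] [ 0.031  0.289  1.718  0.     1.134 -0.089]
shift/150 [ 0.394 -0.733  0.05 ] turn deg [-0.002 -0.035 -0.094] norm [-0.    -0.001 -0.002]
shift/150 [ 0.394 -0.733  0.05 ] turn deg [ -0.056   0.002 179.906] norm [-0.001  0.     2.998]
[[   1.       0.001    0.001    0.59 ]
 [  -0.001    0.97     0.244  -65.955]
 [  -0.001   -0.244    0.97  -163.967]
 [   0.       0.       0.       1.   ]] [[320.06    0.    253.924]
 [  0.    320.06  189.283]
 [  0.      0.      1.   ]]
carrier_grip [(array([611., 142., 135.]), 0.9), (array([ 495., -185.,  133.]), 0.72)]
dock [(array([606., 191.,  12.]), 0.27)]
lip_front [(array([568., 135.,  14.]), 0.64)]
carrier [(array([610., 144.,  11.]), 0.69), (array([ 494., -187.,   -0.]), 0.57)]
jar_dark [(array([607., 192.,   9.]), 0.55)]
jar_pale [(array([615.,  94.,   9.]), 0.63), (array([637., -40.,  -2.]), 0.24)]
```

View pics/w1.png

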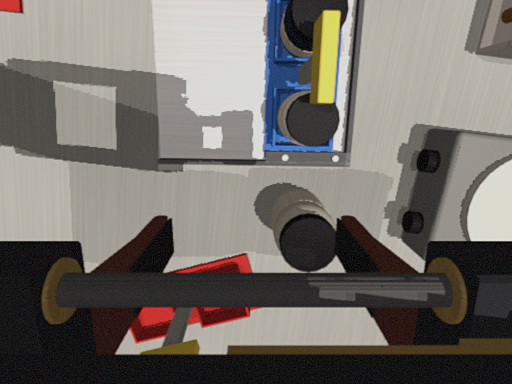

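The wrist view shows the yellow grip at about x 312-340, y 12-103, the dark jar above it and the pale jar below. The plate's front edge is near column 153-160 and the side wall near row 160. I'll measure these.

```bash
cat >> h.py <<'E'
def wristpose(im,o):
    M=im['mount'];Rt=Ro.from_rotvec(o['orientation']).as_matrix()
    Rwc=Rt@M[:3,:3];c=Rt@M[:3,3]+o['ee_pos'];R=Rwc.T
    return im['camera_matrix'],R,-R@c
E
python3 - <<'E'
from h import *
o=ctrl.get_obs();im=ctrl.get_image('wrist');K,R,t=wristpose(im,o);px=im['pixels']
g=cv2.cvtColor(px,cv2.COLOR_RGB2GRAY).astype(float)
# front edge: gradient per row between col 140-175, rows 0..60,110..150
P=[];
for v in list(range(2,60)):
    d=np.diff(cv2.GaussianBlur(g,(1,5),0)[v,140:175]);P.append(ray(K,R,t,(140+d.argmax()+.5,v),4)[:2])
P=np.array(P)
def fit(P,name):
    vx,vy,x,y=cv2.fitLine(P.astype(np.float32),cv2.DIST_HUBER,0,.01,.01).ravel();
    if vx<0 and abs(vx)>.5: vx,vy=-vx,-vy
    if vy<0 and abs(vx)<.5: vx,vy=-vx,-vy
    print(name,np.degrees(np.arctan2(vy,vx)),x,y)
fit(P,'front edge z4')
# side: rows 145-180, cols 170..260 & wall outer
for z,sgn,nm in ((4,-1,'plate->wall'),):
    P=[];P2=[]
    for u in range(175,258):
        d=np.diff(g[145:175,u]); P.append(ray(K,R,t,(u,145+d.argmin()+.5),4)[:2])
    fit(np.array(P),nm)
# yellow top face
hsv=cv2.cvtColor(px,cv2.COLOR_RGB2HSV);m=cv2.inRange(hsv,(20,100,150),(38,255,255));m[150:]=0
n,l,s,c=cv2.connectedComponentsWithStats(m);i=1+s[1:,4].argmax();print(s[i],c[i])
save('w1c',cv2.resize(px[0:180,140:380],(720,540),interpolation=1))
for X in [(612,144,156)]:
    x=K@(R@np.array(X)+t);print(x[:2]/x[2])
E
```

```text
front edge z4 95.51739 426.3604 168.01292
plate->wall 6.7180266 498.7668 23.239466
[ 320    6   23   94 1571] [330.618  52.194]
[328.652  51.553]
```

View pics/w1c.png

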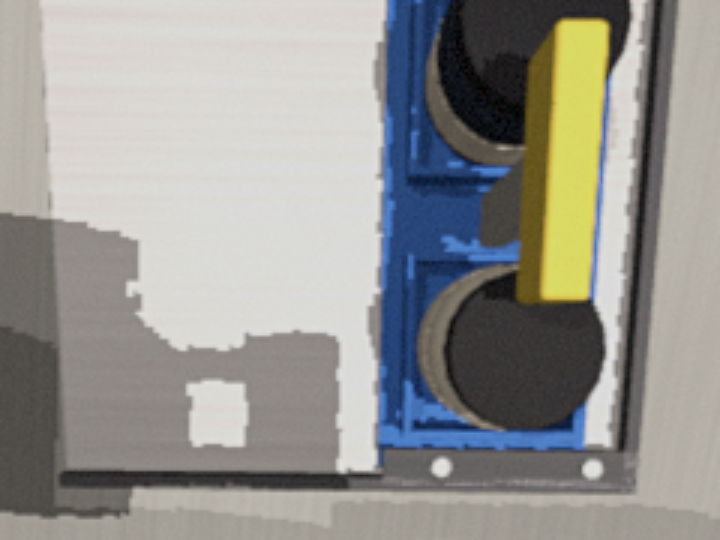

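```bash
python3 - <<'E'
from h import *
o=ctrl.get_obs();im=ctrl.get_image('wrist');K,R,t=wristpose(im,o);px=im['pixels']
hsv=cv2.cvtColor(px,cv2.COLOR_RGB2HSV)
V=hsv[:,:,2];print(V[50,315:345])
m=((hsv[:,:,0]>20)&(hsv[:,:,0]<38)&(hsv[:,:,1]>100)&(V>205)).astype(np.uint8);m[150:]=0
n,l,s,c=cv2.connectedComponentsWithStats(m);i=1+s[1:,4].argmax();print(s[i],c[i])
cs,_=cv2.findContours((l==i).astype(np.uint8),0,cv2.CHAIN_APPROX_NONE)
P=np.array([ray(K,R,t,p[0],156)[:2] for p in cs[0]],np.float32);r=cv2.minAreaRect(P);print(r)
c=np.array(r[0])
a=np.radians(6.1);tgt=c+8*np.array([-np.sin(a),np.cos(a)])
print(tgt);rel((*tgt,117),a)
e1=np.array([np.cos(a),np.sin(a)]);e2=np.array([-e1[1],e1[0]])
print('dockxy',(c-[595.4,139.1])@e1,(c-[595.4,139.1])@e2)
E
```

```text
[101 106 102 102 103 100 101 139 198 217 219 217 218 217 218 218 218 216
 219 216 218 216 219 223 186 160 183 191 217 220]
[ 321    8   21   92 1414] [330.756  52.909]
((614.1035766601562, 141.89962768554688), (12.341310501098633, 68.2963638305664), 6.03265380859375)
[613.253 149.854]
shift/150 [ 0.416 -0.772  1.006] turn deg [ 0.003 -0.012  0.591] norm [ 0.   -0.    0.01]
shift/150 [ 0.416 -0.772  1.006] turn deg [   0.018    0.004 -179.409] norm [ 0.    0.   -2.99]
dockxy 18.895175800289426 0.7962578327275351
```

Call:
move_arm(
  motion=[
    [[0.13,-0.25,0],[0,0,0.01]],
    [[0.26,-0.5,0],[0,0,0.01]],
    [[0.41,-0.77,0],[0,0,0.01]],
    [[0.41,-0.77,0.2],[0,0,0.01]],
    [[0.41,-0.77,0.4],[0,0,0.01]],
  ],
)

```text
t: 4.82
ee_pos: [612.7, 150.7, 207.3]
orientation: [-3.137, -0.17, -0.002]
ft_force: [0.5, -0.4, -0.7]
width: 87.7
```

```bash
python3 - <<'E'
from h import *
o=ctrl.get_obs();print(o['t'],o['ee_pos']);a=np.radians(6.1)
im=ctrl.get_image('wrist');save('w2',im['pixels']);K,R,t=wristpose(im,o);px=im['pixels']
hsv=cv2.cvtColor(px,cv2.COLOR_RGB2HSV);V=hsv[:,:,2]
m=((hsv[:,:,0]>20)&(hsv[:,:,0]<38)&(hsv[:,:,1]>100)&(V>205)).astype(np.uint8)
n,l,s,c=cv2.connectedComponentsWithStats(m);i=1+s[1:,4].argmax()
cs,_=cv2.findContours((l==i).astype(np.uint8),0,cv2.CHAIN_APPROX_NONE)
P=np.array([ray(K,R,t,p[0],156)[:2] for p in cs[0]],np.float32);print(cv2.minAreaRect(P))
rel((613.3,149.9,117),a)
E
```

```text
4.825 [612.684 150.742 207.27 ]
((611.6880493164062, 161.78775024414062), (12.53766918182373, 28.6259765625), 6.613232135772705)
shift/150 [0.024 0.002 0.572] turn deg [0.042 0.326 0.078] norm [0.001 0.005 0.001]
shift/150 [0.024 0.002 0.572] turn deg [  -0.512    0.066 -179.921] norm [-0.009  0.001 -2.999]
```

View pics/w2.png

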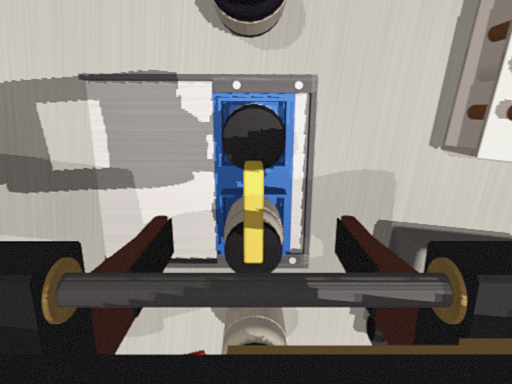

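The grip (column 254) lies centred between the fingers and aligned with them. Next I descend and close.

Call:
move_arm(
  motion=[
    [[0.005,0,0.18],[0,0,0]],
    [[0.01,0,0.36],[0,0,0]],
    [[0.01,0,0.5],[0,0,0]],
    [[0.01,0,0.59],[0,0,0]],
    [[0.01,0,0.59],[0,0,0]],
  ],
)

```text
t: 5.5
ee_pos: [613.6, 150.1, 118.7]
orientation: [3.137, 0.168, -0.002]
ft_force: [-0.1, 0.6, 0.5]
width: 88.0
```

Call:
move_arm(
  motion=[
    [[0,0,0],[0,0,0]],
    [[0,0,0],[0,0,0]],
    [[0,0,0],[0,0,0]],
    [[0,0,0],[0,0,0]],
    [[0,0,0],[0,0,0]],
  ],
  gripper=0,
)

```text
t: 6.12
ee_pos: [613.9, 150.5, 119.3]
orientation: [-3.137, -0.169, -0.0]
ft_force: [0.4, 0.2, -0.2]
width: 41.4
```

```bash
python3 - <<'E'
from h import *
o=ctrl.get_obs();print(o['t'],o['ee_pos'],o['width'],o['ft_force'],o['moment'])
rel((613.3,149.9,117),np.radians(6.1))
save('w3',ctrl.get_image('wrist')['pixels'])
E
```

```text
6.125 [613.926 150.48  119.279] 41.39718209012407 [ 0.432  0.223 -0.243] [-0.07  -0.062  0.015]
shift/150 [-0.005  0.003  0.015] turn deg [-0.002 -0.007  0.059] norm [-0.    -0.     0.001]
shift/150 [-0.005  0.003  0.015] turn deg [   0.011   -0.003 -179.941] norm [ 0.    -0.    -2.999]
```

View pics/w3.png

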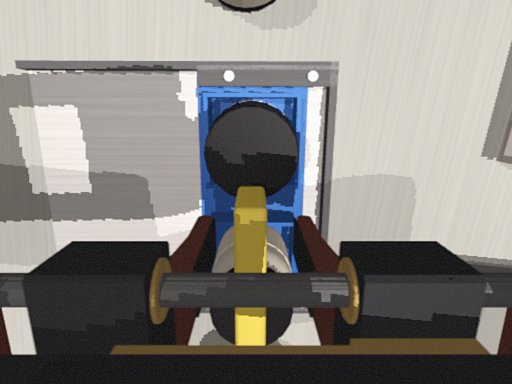

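The fingers are still closing and centred on the grip, so I keep closing.

Call:
move_arm(
  motion=[
    [[0,0,0],[0,0,0]],
    [[0,0,0],[0,0,0]],
    [[0,0,0],[0,0,0]],
    [[0,0,0],[0,0,0]],
    [[0,0,0],[0,0,0]],
  ],
  gripper=0,
)

```text
t: 6.8
ee_pos: [613.2, 150.3, 118.9]
orientation: [3.137, 0.169, -0.002]
ft_force: [-4.1, -0.1, -0.7]
width: 13.8
```

```bash
python3 - <<'E'
from h import *
o=ctrl.get_obs();print(o['t'],o['ee_pos'],o['width'],o['ft_force'],o['moment'])
E
```

```text
6.8 [613.238 150.303 118.891] 13.800816938124527 [-4.11  -0.055 -0.652] [-0.122  0.544  0.012]
```

Gripped, with a width of 13.8 mm. I'll draw it slowly along tool -x.

Call:
move_arm(
  motion=[
    [[-0.02,0,0],[0,0,0]],
    [[-0.06,0,0],[0,0,0]],
    [[-0.11,0,0],[0,0,0]],
    [[-0.16,0,0],[0,0,0]],
    [[-0.2,0,0],[0,0,0]],
  ],
)

```text
t: 7.42
ee_pos: [583.0, 147.1, 118.9]
orientation: [3.137, 0.169, -0.002]
ft_force: [0.0, -0.1, -8.0]
width: 13.8
```

```bash
python3 - <<'E'
from h import *
o=ctrl.get_obs();print(o['t'],o['ee_pos'],o['orientation'],o['width'],o['ft_force'],o['moment'])
save('w4',ctrl.get_image('wrist')['pixels'])
E
```

```text
7.425 [582.959 147.06  118.87 ] [ 3.137  0.169 -0.002] 13.830981159145882 [ 0.006 -0.089 -8.045] [-0.004 -0.307 -0.002]
```

View pics/w4.png

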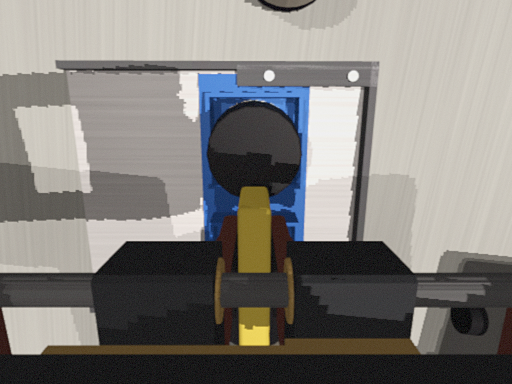

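The carrier is following with no lateral force. The fz of -8 N means its weight is already mostly on the gripper. I'll carry on.

Call:
move_arm(
  motion=[
    [[-0.04,0,0],[0,0,0]],
    [[-0.1,0,0],[0,0,0]],
    [[-0.16,0,0],[0,0,0]],
    [[-0.22,0,0],[0,0,0]],
    [[-0.26,0,0],[0,0,0]],
  ],
)

```text
t: 8.1
ee_pos: [544.4, 142.9, 119.1]
orientation: [3.137, 0.169, -0.001]
ft_force: [0.7, 0.2, -8.6]
width: 14.0
```

Call:
move_arm(
  motion=[
    [[-0.06,0,0],[0,0,0]],
    [[-0.12,0,0],[0,0,0]],
    [[-0.18,0,0],[0,0,0]],
    [[-0.24,0,0],[0,0,0]],
    [[-0.27,0,0],[0,0,0]],
  ],
)

```text
t: 8.72
ee_pos: [504.3, 138.6, 119.2]
orientation: [3.137, 0.169, -0.001]
ft_force: [0.9, -0.2, -8.7]
width: 13.8
```

```bash
python3 - <<'E'
from h import *
o=ctrl.get_obs();print(o['t'],o['ee_pos'],o['orientation'],o['width'],o['ft_force'],o['moment'])
a=np.radians(6.1);e=np.array([np.cos(a),np.sin(a)]);print('dock x',(o['ee_pos'][:2]-[595.4,139.1])@e)
save('w5',ctrl.get_image('wrist')['pixels']);save('s5',ctrl.get_image('scene')['pixels'])
for c in('wrist','scene'):
  for n in ['carrier_grip','lip_front']:
    print(n,[(np.round(d['location']),round(d['p'],2)) for d in ctrl.pinpoint(c,n)])
E
```

```text
8.725 [504.304 138.589 119.188] [ 3.137  0.169 -0.001] 13.804945903123343 [ 0.893 -0.232 -8.673] [-0.013 -0.071  0.002]
dock x -90.63484864792869
carrier_grip [(array([506., 130., 135.]), 0.7)]
lip_front [(array([569., 138.,  16.]), 0.95)]
carrier_grip [(array([ 493., -187.,  136.]), 0.96), (array([505., 135., 144.]), 0.88)]
lip_front [(array([571., 137.,  10.]), 0.87)]
```

View pics/w5.png

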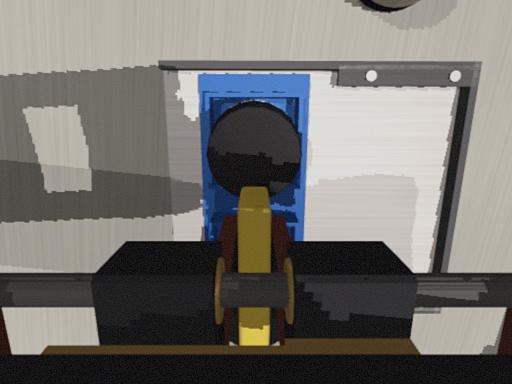

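View pics/s5.png

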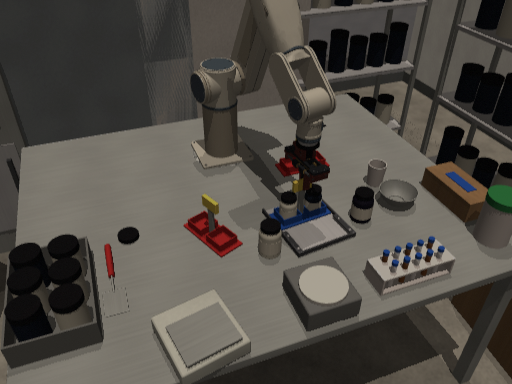

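The carrier's back edge (column 310) is clear of the lip's front end (column 337), and dock x ≈ -90 mm. I lift straight up by about 117 mm.

Call:
move_arm(
  motion=[
    [[0,0,-0.02],[0,0,0]],
    [[0,0,-0.06],[0,0,0]],
    [[0,0,-0.12],[0,0,0]],
    [[0,0,-0.19],[0,0,0]],
    [[0,0,-0.26],[0,0,0]],
  ],
)

```text
t: 9.65
ee_pos: [505.2, 138.7, 159.2]
orientation: [-3.137, -0.169, -0.001]
ft_force: [-0.3, -1.0, -8.5]
width: 13.8
```

Call:
move_arm(
  motion=[
    [[0,0,-0.08],[0,0,0]],
    [[0,0,-0.16],[0,0,0]],
    [[0,0,-0.24],[0,0,0]],
    [[0,0,-0.31],[0,0,0]],
    [[0,0,-0.37],[0,0,0]],
  ],
)

```text
t: 10.28
ee_pos: [505.0, 138.7, 214.4]
orientation: [-3.137, -0.169, -0.0]
ft_force: [-0.2, 0.5, -8.9]
width: 14.2
```

Call:
move_arm(
  motion=[
    [[0,0,-0.05],[0,0,0]],
    [[0,0,-0.1],[0,0,0]],
    [[0,0,-0.13],[0,0,0]],
    [[0,0,-0.15],[0,0,0]],
    [[0,0,-0.15],[0,0,0]],
  ],
)

```text
t: 10.9
ee_pos: [505.1, 138.7, 236.3]
orientation: [-3.137, -0.169, -0.0]
ft_force: [0.0, 0.4, -8.9]
width: 13.4
```

Call:
move_arm(
  motion=[
    [[0,0,0],[0,0,0]],
    [[0,0,0],[0,0,0]],
    [[0,0,0],[0,0,0]],
    [[0,0,0],[0,0,0]],
    [[0,0,0],[0,0,0]],
  ],
)

```text
t: 11.52
ee_pos: [505.0, 138.7, 236.1]
orientation: [3.137, 0.169, -0.0]
ft_force: [-0.7, -0.2, -8.9]
width: 13.9
```

```bash
python3 - <<'E'
from h import *
o=ctrl.get_obs();print(o['t'],o['ee_pos'],o['orientation'],o['width'],o['ft_force'],o['moment'])
im=ctrl.get_image('scene')['pixels']
save('w6',ctrl.get_image('wrist')['pixels']);save('s6',cv2.resize(im[130:270,210:390],(720,560),interpolation=2))
for n in ['carrier_grip','jar_dark','jar_pale','carrier','tall_dark','tall_pale']:
    print(n,[(np.round(d['location']),round(d['p'],2)) for d in ctrl.pinpoint('scene',n)])
E
```

```text
11.525 [505.024 138.679 236.143] [ 3.137  0.169 -0.   ] 13.929202553970393 [-0.728 -0.184 -8.927] [-0.07  -0.109  0.007]
carrier_grip [(array([504., 136., 258.]), 0.96), (array([ 493., -188.,  134.]), 0.83), (array([220., 278., 132.]), 0.58)]
jar_dark [(array([500., 177., 127.]), 0.64)]
jar_pale [(array([514.,  79., 124.]), 0.71)]
carrier [(array([ 495., -186.,   -1.]), 0.71), (array([220., 274.,  -1.]), 0.59)]
tall_dark [(array([587., 323.,   3.]), 0.6)]
tall_pale [(array([630., -37.,  -1.]), 0.74)]
```

View pics/s6.png

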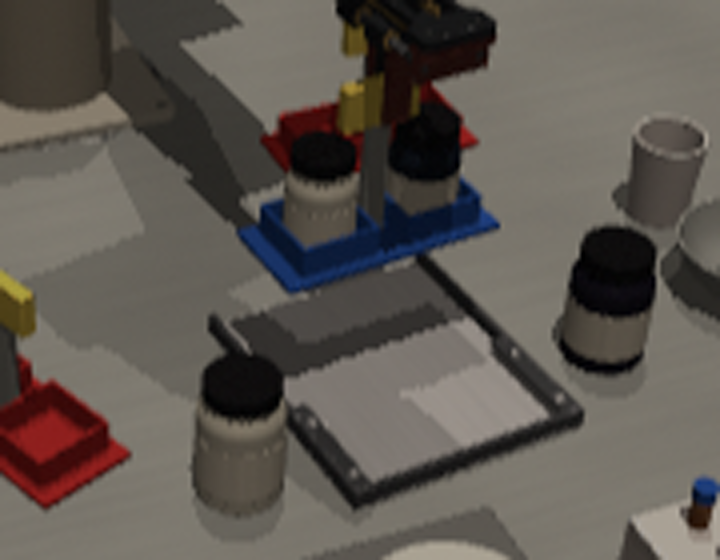

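View pics/w6.png

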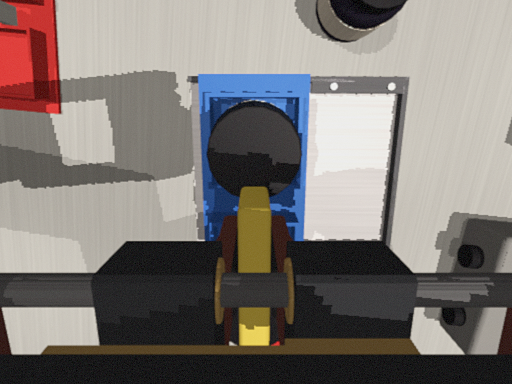

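The carrier hangs level and still, with both jars in their pockets. It hasn't shifted in the grip since the grasp: the wrist view is unchanged. I'm handing it in.

```bash
python3 - <<'E'
from h import *
ctrl.close_job();o=ctrl.get_obs();print(o['t'],o['ee_pos'],o['width'],o['ft_force'])
E
```

```text
the job is handed in; nothing more can be done
the job is handed in; nothing more can be done
```

I gripped the blue carrier by its yellow grip, shifted about 8 mm towards the heavier dark jar for balance. I drew it about 109 mm down the lane, to dock x ≈ -90 mm, then lifted it straight up by about 117 mm and handed it in at about 11.6 s of the 38 s allowed.

My last checks, before handing in:
- **Height and grip:** the camera network put the grip at z = 258 mm, so the underside is about 12 cm above the table (126 mm by that estimate). The finger opening was 13.9 mm on the 14 mm grip. The tool carried 8.9 N, a little over the roughly 7.4 N expected for carrier and jars.
- **Level and jars:** the wrist view was unchanged from the drawing stage, so the carrier had not shifted in the grip. The jar heights came out at 127 and 124 mm, which is level to within about 2 degrees. Both jars looked upright and seated.
- **Bystanders:** the two tall jars measured within about 4 mm of their starting positions. I did not re-measure the cap, spatula, bowl or beaker; the arm never came near them after they were first seen.

One disagreement: the last scene picture gave no `carrier` detection for the raised carrier, so its height and tilt rest on the grip and jar readings. `close_job()` reports no verdict, and no state could be read after it.

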